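# Seat the matching thread pitch comb on the lead screw

## Robot

A 7-joint arm with a two-finger parallel gripper is mounted at the origin on a cart in front of the work surface, level with it; the furniture and walls round the work are solid. World frame = base frame: x ahead of the robot, y to its left, z up, the work surface at z = 0. Lengths are in mm, angles in rad, forces in N, time in s.
With the tool pointing down it reaches from about 350 to 900 mm from the base axis. Payload 19.9 kg.
Tool frame: the origin (TCP) lies midway between the tips of the shut fingers; the grasp point (between the pads) lies 19 mm behind it; z points along the fingers, y is the line along which they close (so a half turn about z gives the same grasp; the last joint's range is limited). The gripper opens to 85 mm and grips with 20 to 120 N. Pads are 22 mm wide; open, the fingers measure 114 mm over their backs; the gripper's body (76 mm by 85 mm) begins 54 mm behind the grasp point. The pads swing forward as they close: fully open they stand 13 mm farther back than shut.
Start: joints at [1.062, 0.417, -0.01, 1.614, 0.005, 1.111, -0.053], TCP at [281.259, -558.114, 193.86] pointing down, gripper open.
Joint ranges: [-2.81, 2.81], [-0.39, 2.02], [-1.27, 1.25], [0.06, 2.57], [-1.19, 4.33], [0.19, 2], [-2.82, 2.82]. Speed limits (rad/s): [1.89, 1.89, 2.39, 2.39, 3.01, 3.01, 3.01].

## Interface

Orientations are given as a rotation vector (axis times angle).
In Python, from workcell import env, viewer gives the robot as it stands.
- The arm moves only by the tool send_rows, never from a script. Its arguments are lists of equal length, an entry for each row: "translation": the shift along the tool's x, y, z in units of 25 mm (1.0 is 25 mm), a list of three; "twist": the turn, a rotation vector about the tool's x, y, z in units of 5 degrees (1.0 is 5 degrees), a list of three; "fingers": the gripper command: -1 is fully open, 1 is shut, values between are in proportion. A call has 1 to 12 rows; each row shifts and turns the commanded pose from where the row before left it, along the tool's axes as they then stand; what a row does not reach is not made up. A row lasts 1/12 s, in which the tool goes at most 41.7 mm and 7.16 degrees, less where a joint would pass 70% of its speed; a pose out of reach is approached as far as the arm can. A call is refused whole if a number of a shift passes 1 or a number of a turn 1, either way. A call with a gripper value outside its range is refused whole. The fingers move at their own pace and stop on an object; "force" is the grip in N (left out, the last holds). Time passes only in rows, so rows that do not move let the fingers close. It gives the time, the measured TCP pose, the force, the opening and the grip force at its end, in the units of the state.
- env.get_state(): the state, without advancing time (a new reading comes with each control period).
- viewer.camera(name): name is "side" or "top" or "wrist"; returns a dict with "image" (480x640x3 uint8, red, green, blue), "range_z" (480x640 float32, mm along the optical axis (not along the pixel's ray), 0 where there is no reading), "intrinsics" (3x3 intrinsics, pixels), "dist" ([k1, k2, p1, p2, k3] as OpenCV has them; the pictures are not rectified), "R" (3x3) and "t" (3): a world point X has camera coordinates R X + t. Camera axes: x right, y down, z forward; pixel columns grow to the right and rows downward; lengths in mm; the calibration is good to about 2 mm. A picture is of the moment at which its call begins.
- env.job_done(): hands the job in; it is judged then, once.
The state is a dict: "t": time; "q": joint angles; "qd": joint speeds; "tau": joint torques, N m; "tool_pos": TCP position; "ee_rot": TCP orientation; "ft_force": force on the tool from outside, world axes, zero at the start; "moment": the same for the moment, N m; "opening": finger opening in mm; "finger_force": force on a finger pad.
Only numpy, scipy, OpenCV 4.12 (cv2) and the standard library are available. Lean on these libraries where they do the work, as an engineer would, in place of code of your own. Each camera call takes 0.05 s, during which the arm holds its last target. There are 200 camera calls.

## Task

Check the pitch of the big screw that lies in the cradle: pick up the pitch comb whose tooth spacing matches its thread (the longer of the two combs), set it over the middle of the screw in line with it so that its teeth drop right down into the thread and all four feet sit flat on the cradle's rails, and let go. Lower it on, do not drop it, and leave the shorter comb where it stands.

Things in the scene. Friction and masses are not known exactly. Their poses are not given: they have to be found in the camera images.
- comb_long: Matching coarse comb: upright steel leaf 70 mm long (x), 10 thick (y), flat top edge 52 above the feet, 5 pointed teeth below, 14 mm apart, tips 1.5 above the foot plane. A cross bar at each end (80 mm along y, top at z 20) bears feet at y -35 and 35: it stands by itself, teeth down. Origin: middle of the foot plane, z up. Grip from above across the leaf, over the bars. 0.13-0.25 kg, ends alike.
- comb_short: Fine comb that does not match: same make, height and 80 mm wide feet, but its leaf is only 45 mm long, with 5 smaller teeth 9 mm apart. Origin and axes as for the long comb. Loose, to be left alone. Either comb may stand in either place.
- cradle: Fixed dark steel cradle, 166 mm long (x), 110 wide (y), holding a steel screw of 48 mm diameter along x; thread 126 mm long, pitch 14, V grooves 8 mm deep with sharp crests, so teeth slide into the nearest groove. A flat rail on either side of the screw spans y 25 to 53 mm, top at z 48; the comb's feet stand on these. Origin: centre of its underside on the worktop, z up.
- seat (a point): Where the comb's origin belongs: mid-length over the screw's axis, at the height of the rail tops (48 mm above the worktop), which is also the height of the groove bottoms along the screw's top line; crests rise 8 mm above it. x along the screw, y across, z up. A groove lies at this point, others every 14 mm along x.
There are look-alikes about, which are no part of the job. Leave any brown, orange or pink look-alike of the comb_long alone.

How it is judged (in metres and radians):
At the end, for the whole second after the job is handed in: The long comb rests, released and still, with its teeth in the thread: its feet within 3 mm of the rail tops in height, level within 4 degrees, its middle within 32 mm of the seat along the screw and 12 mm across it, its leaf in line with the screw within 12.5 degrees (either way round) (z of comb_long in the frame of seat between -0.003 and 0.003 m and x of comb_long in the frame of seat between -0.032 and 0.032 m and y of comb_long in the frame of seat between -0.012 and 0.012 m and angle between the x axis of comb_long and the x axis of seat, either way round below 0.22 rad and angle between comb_long's own z axis and vertical below 0.07 rad and linear speed of comb_long below 0.02 m/s); the robot touches nothing.
It fails at once if the short comb is shifted by more than 30 mm (distance of comb_short from where it was at the start of the episode above 0.03 m).
It fails at once if the long comb is dropped or slammed onto the screw (faster than 0.6 m/s within 20 mm above its seat) (linear speed of comb_long above 0.6 m/s and horizontal distance between comb_long and seat below 0.04 m and z of comb_long in the frame of seat below 0.02 m).
It also fails if it takes over 35 s, if anything falls off the work surface, if the arm or the gripper's body presses on something with over 40 N, if the wrist force passes 120 N, or if a joint passes its speed limit or range.

## Working session

There is one attempt and no reset: what is moved stays moved. The work goes in short steps, Python scripts to look and compute and a tool call to move; the robot and the scene stay as the last step left them, time stands still between calls to the robot, and variables do not carry over. Pictures are saved under pics/ and viewed, at most 10 in all, crops included, and the job is handed in when it is done.

Besides the shell and the picture viewer there is one more tool, called after "Request:" by a JSON object that holds its "name" and its "arguments". send_rows: Moves the arm, as the interface text tells. Its arguments: {"type":"object","properties":{"translation":{"type":"array"},"twist":{"type":"array"},"fingers":{"type":"array"},"force":{"type":"number"}},"required":["translation","twist","fingers"]}

```bash
mkdir -p pics; cat > h.py <<'E'
import numpy as np, cv2
from workcell import env, viewer
def shot(n,f):
    c=viewer.camera(n); cv2.imwrite(f'pics/{f}.png',c['image'][:,:,::-1]); np.savez(f'pics/{f}.npz',**{k:np.array(v) for k,v in c.items()}); return c
def load(f): return dict(np.load(f'pics/{f}.npz'))
def world(c,pts):
    p=np.array(pts,float).reshape(-1,1,2); K=np.array(c['intrinsics'],float)
    n=cv2.undistortPoints(p,K,np.array(c['dist'],float)).reshape(-1,2)
    z=np.array([np.median(c['range_z'][int(v)-1:int(v)+2,int(u)-1:int(u)+2]) for u,v in p.reshape(-1,2)])
    X=np.c_[n*z[:,None],z]; return (X-c['t'])@c['R']
def onplane(c,pts,h):
    p=np.array(pts,float).reshape(-1,1,2)
    n=cv2.undistortPoints(p,np.array(c['intrinsics'],float),np.array(c['dist'],float)).reshape(-1,2)
    d=np.c_[n,np.ones(len(n))]@c['R']; o=-c['R'].T@c['t']
    return o+d*((h-o[2])/d[:,2])[:,None]
E
python3 - <<'E'
from h import *
a=shot('top','top0'); b=shot('side','side0')
print(env.get_state()); print(a['t'],a['R'],b['t'],b['R'])
E
```

```text
{'t': 0.1, 'q': array([ 1.06247244,  0.41793721, -0.01029822,  1.61408598,  0.00471872,
        1.1106665 , -0.0529899 ]), 'qd': array([-0.00043308, -0.00270737,  0.00177287, -0.00241315, -0.0026271 ,
       -0.00089242, -0.00096795]), 'tau': array([ 8.77983348e-04, -8.65824580e+01,  6.80355951e-01, -4.35635090e+01,
        1.92327885e-02,  4.89636514e-03, -9.44794510e-05]), 'tool_pos': array([ 281.11633394, -557.84028156,  193.32032741]), 'ee_rot': array([-3.05540494e+00, -7.26443412e-01,  5.45242939e-04]), 'ft_force': array([-0.36056616, -0.09287802, -0.15272865]), 'moment': array([-0.02106711,  0.00165047, -0.02614891]), 'finger_force': 0.0, 'opening': 85.56589117220884}
[ 138.73334451  497.08272417 1333.97890289] [[ 0.01918055 -0.99979319  0.00675829]
 [-0.98813433 -0.01998629 -0.1522862 ]
 [ 0.15238978 -0.00375716 -0.98831333]] [ 484.15802622  159.30795942 1263.10463509] [[-0.82153172 -0.57006641  0.01048386]
 [-0.3360887   0.46932564 -0.81656465]
 [ 0.46057574 -0.67435727 -0.57715878]]
```

View pics/top0.png

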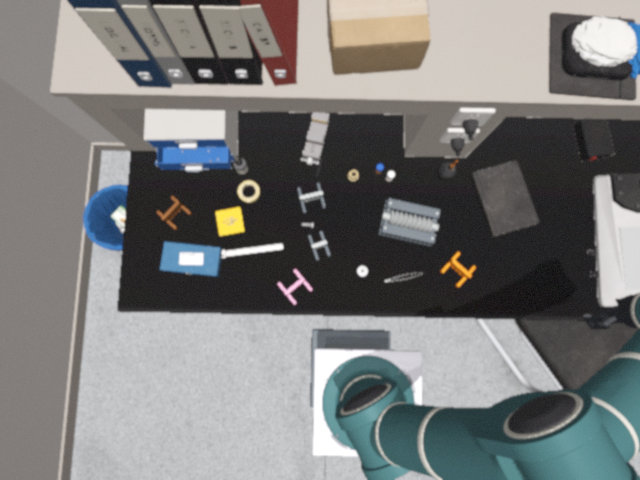

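View pics/side0.png

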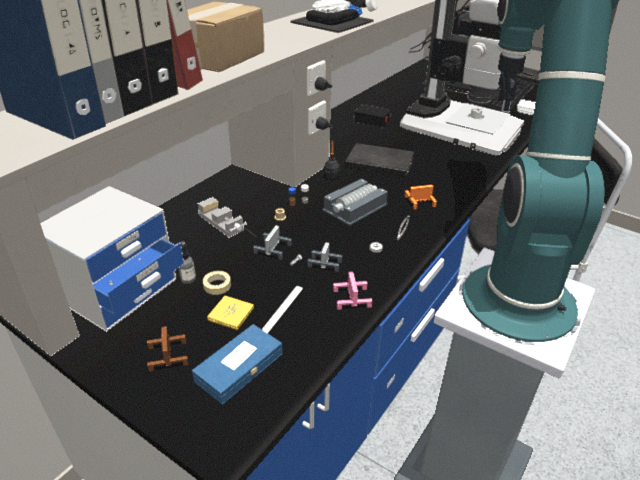

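Grey steel candidates in the top view are (311,197) and (319,245). The brown (172,212), pink (295,286) and orange (459,268) ones are look-alikes. The cradle is at (410,222). The comb at (311,197) looks longer, so I'll confirm that in a crop and measure it.

```bash
python3 - <<'E'
from h import *
a=load('top0'); b=load('side0')
A=cv2.resize(a['image'][170:270,280:450],None,fx=4.6,fy=4.6,interpolation=cv2.INTER_CUBIC)[:,:,::-1]
B=cv2.resize(b['image'][170:280,240:400],None,fx=4.6,fy=4.6,interpolation=cv2.INTER_CUBIC)[:,:,::-1]
cv2.imwrite('pics/ca.png',A[:,:800]); cv2.imwrite('pics/cb.png',B)
# cloud from both cameras
def cloud(c):
    v,u=np.mgrid[2:478,2:638]; P=np.c_[u.ravel(),v.ravel()].astype(float)
    n=cv2.undistortPoints(P.reshape(-1,1,2),c['intrinsics'].astype(float),c['dist'].astype(float)).reshape(-1,2)
    z=c['range_z'][2:478,2:638].ravel(); k=z>0
    return ((np.c_[n*z[:,None],z]-c['t'])@c['R'])[k],P[k]
for nm,c in(('top',a),('side',b)):
    X,P=cloud(c)
    for lab,px in (('A',(311,197)),('B',(319,245)),('C',(410,222))):
        ctr=onplane(a,[px],40)[0]; r=90 if lab=='C' else 55
        m=(np.hypot(*(X[:,:2]-ctr[:2]).T)<r)
        zz=X[m]
        lo,hi=(30,60) if lab!='C' else (40,75)
        s=zz[(zz[:,2]>lo)&(zz[:,2]<hi)]
        if len(s)<5: print(nm,lab,'few',ctr,zz[:,2].max());continue
        (cx,cy),wh,an=cv2.minAreaRect(s[:,:2].astype(np.float32))
        w,V=np.linalg.eigh(np.cov(s[:,:2].T)); v=V[:,1]
        print(nm,lab,ctr.round(),len(s),'mean',s.mean(0).round(1),'rect',np.round([cx,cy,*wh,an],1),'pca',np.degrees(np.arctan2(v[1],v[0])).round(1),'zmax',zz[:,2].max().round(1))
E
```

```text
top A [604. 179.  40.] 110 mean [605.9 178.8  48.3] rect [606.4 179.1  25.3  66.7   1.6] pca 104.2 zmax 59.0
top B [458. 152.  40.] 65 mean [457.7 151.7  49.6] rect [458.3 152.3  11.   44.1  19.4] pca 110.0 zmax 59.0
top C [ 533. -122.   40.] 1547 mean [ 534.6 -122.1   48.1] rect [ 536.  -123.4  167.9  107.9   78.3] pca 78.1 zmax 60.3
side A [604. 179.  40.] 157 mean [604.7 186.   45.2] rect [607.4 181.2  13.9  77.3  15.7] pca 104.4 zmax 55.9
side B [458. 152.  40.] 95 mean [456.1 160.   45.9] rect [459.4 154.7  11.6  50.1  21.3] pca 108.9 zmax 54.7
side C [ 533. -122.   40.] 1079 mean [ 532.9 -114.9   48.3] rect [ 535.8 -121.2  170.3  114.2   80.2] pca 78.1 zmax 58.7
```

View pics/ca.png

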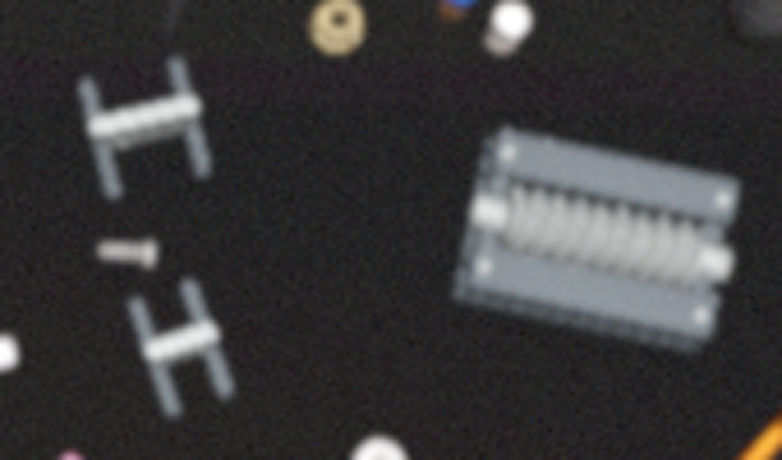

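View pics/cb.png

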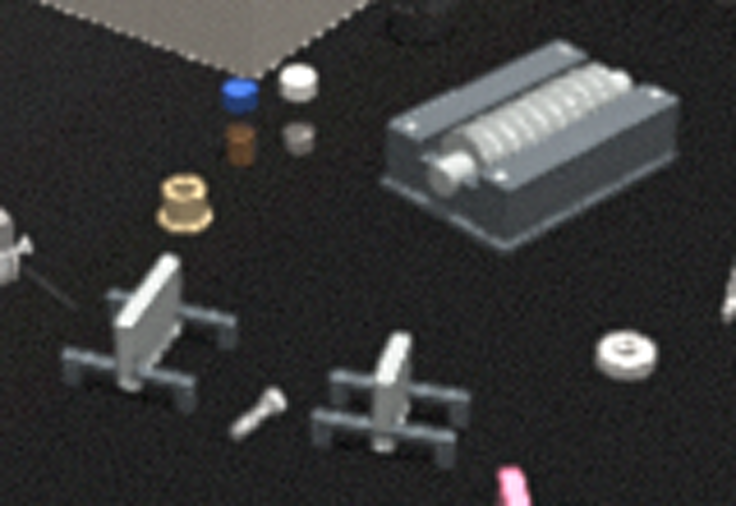

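Crop A shows leaf A (145,115) at about 70 mm, with bars far apart. Leaf B (180,340) is about 45 mm. The side crop agrees: left comb (150,320) is longer than right comb (390,395). So A, the rear comb, is comb_long, at about (606.5,180) with its leaf at 104.3°. The cradle is at (535.5,-122.5), 78.3°. Next I'll check for tall obstacles along the arc.

```bash
python3 - <<'E'
from h import *
for f in('top0','side0'):
    c=load(f); v,u=np.mgrid[2:478,2:638]; P=np.c_[u.ravel(),v.ravel()].astype(float)
    n=cv2.undistortPoints(P.reshape(-1,1,2),c['intrinsics'].astype(float),c['dist'].astype(float)).reshape(-1,2)
    z=c['range_z'][2:478,2:638].ravel(); X=(np.c_[n*z[:,None],z]-c['t'])@c['R']; X=X[z>0]
    r=np.hypot(X[:,0],X[:,1]); az=np.degrees(np.arctan2(X[:,1],X[:,0]))
    for lo in range(-65,25,10):
        m=(az>lo)&(az<lo+10)&(r>500)&(r<780)&(X[:,2]<900); print(f,lo,m.sum(),X[m,2].max().round() if m.any() else None, end='; ')
    print()
E
```

```text
top0 -65 4422 443.0; top0 -55 3263 10.0; top0 -45 3213 32.0; top0 -35 3328 33.0; top0 -25 3810 429.0; top0 -15 5870 432.0; top0 -5 4798 431.0; top0 5 4537 429.0; top0 15 3259 428.0; 
side0 -65 5016 578.0; side0 -55 1832 8.0; side0 -45 1213 32.0; side0 -35 1637 32.0; side0 -25 1986 428.0; side0 -15 4883 428.0; side0 -5 3736 428.0; side0 5 3791 428.0; side0 15 3190 427.0;
```

Request:
{"name": "send_rows", "arguments": {"translation": [[0.97, 0, 0], [0.97, 0, 0], [0.97, 0, 0], [0.97, 0, 0], [0.97, 0, 0], [0.97, 0, 0], [0.97, 0, 0], [0.97, 0, 0], [0.97, 0, 0], [0.97, 0, 0], [0.97, 0, 0], [0.97, 0, 0]], "twist": [[0, 0, -0.43], [0, 0, -0.43], [0, 0, -0.43], [0, 0, -0.43], [0, 0, -0.43], [0, 0, -0.43], [0, 0, -0.43], [0, 0, -0.43], [0, 0, -0.43], [0, 0, -0.43], [0, 0, -0.43], [0, 0, -0.43]], "fingers": [-1, -1, -1, -1, -1, -1, -1, -1, -1, -1, -1, -1], "force": 60}}

```text
t: 1.1
tool_pos: [507.5, -377.2, 193.5]
ee_rot: [-2.815, -1.393, 0.001]
ft_force: [0.8, 0.2, 0.5]
opening: 85.3
finger_force: 0.0
```

Request:
{"name": "send_rows", "arguments": {"translation": [[0.97, 0, 0], [0.97, 0, 0], [0.97, 0, 0], [0.97, 0, 0], [0.97, 0, 0], [0.97, 0, 0], [0.97, 0, 0], [0.97, 0, 0], [0.97, 0, 0], [0.97, 0, 0], [0.97, 0, 0], [0.97, 0, 0]], "twist": [[0, 0, -0.43], [0, 0, -0.43], [0, 0, -0.43], [0, 0, -0.43], [0, 0, -0.43], [0, 0, -0.43], [0, 0, -0.43], [0, 0, -0.43], [0, 0, -0.43], [0, 0, -0.43], [0, 0, -0.43], [0, 0, -0.43]], "fingers": [-1, -1, -1, -1, -1, -1, -1, -1, -1, -1, -1, -1]}}

```text
t: 2.1
tool_pos: [631.8, -116.9, 193.5]
ee_rot: [-2.433, -1.986, 0.001]
ft_force: [0.6, 0.3, -0.9]
opening: 85.6
finger_force: 0.0
```

Request:
{"name": "send_rows", "arguments": {"translation": [[0.97, 0, 0], [0.97, 0, 0], [0.97, 0, 0], [0.97, 0, 0], [0.97, 0, 0], [0.97, 0, 0], [0.97, 0, 0], [0.97, 0, 0], [0.97, 0, 0], [0.97, 0, 0], [0.5, 0, 0], [0, 0, 0]], "twist": [[0, 0, -0.43], [0, 0, -0.43], [0, 0, -0.43], [0, 0, -0.43], [0, 0, -0.43], [0, 0, -0.43], [0, 0, -0.43], [0, 0, -0.43], [0, 0, -0.43], [0, 0, -0.43], [0, 0, -0.43], [0, 0, -0.43]], "fingers": [-1, -1, -1, -1, -1, -1, -1, -1, -1, -1, -1, -1]}}

```text
t: 3.1
tool_pos: [636.8, 138.8, 193.7]
ee_rot: [-1.922, -2.483, -0.001]
ft_force: [1.2, -0.3, -0.7]
opening: 85.5
finger_force: 0.0
```

```bash
cat >> h.py <<'E'
from scipy.spatial.transform import Rotation as Ro
def yaw(s):
    M=Ro.from_rotvec(s['ee_rot']).as_matrix(); return np.degrees(np.arctan2(M[1,0],M[0,0])),M
def cloud(c):
    v,u=np.mgrid[2:478,2:638]; P=np.c_[u.ravel(),v.ravel()].astype(float)
    n=cv2.undistortPoints(P.reshape(-1,1,2),np.array(c['intrinsics'],float),np.array(c['dist'],float)).reshape(-1,2)
    z=c['range_z'][2:478,2:638].ravel(); X=(np.c_[n*z[:,None],z]-c['t'])@c['R']; return X[z>0],P[z>0]
E
python3 - <<'E'
from h import *
c=shot('wrist','w1'); s=env.get_state(); print(s['tool_pos'],yaw(s)[0])
X,P=cloud(c)
m=(np.hypot(X[:,0]-606,X[:,1]-180)<55)&(X[:,2]>38)&(X[:,2]<70)
S=X[m]; print(len(S),S.mean(0),X[m,2].max(), cv2.minAreaRect(S[:,:2].astype(np.float32)))
w,V=np.linalg.eigh(np.cov(S[:,:2].T)); print(np.degrees(np.arctan2(V[1,1],V[0,1])),P[m].mean(0))
E
```

```text
[637.36642498 136.69443139 193.60194606] 104.58003264501738
935 [607.98445549 180.25738052  51.91893564] 54.73928300996223 ((608.065673828125, 179.0423583984375), (10.036702156066895, 69.28917694091797), 15.051328659057617)
105.06088119465656 [298.16791444 161.02032086]
```

View pics/w1.png

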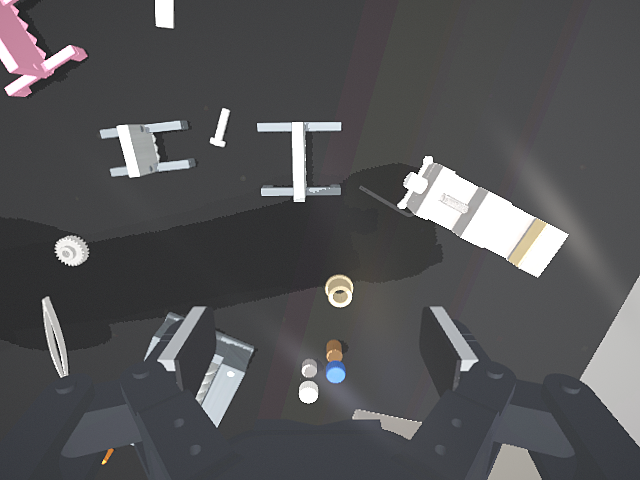

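Wrist view: long comb at (298,161), measured 10 × 69.3 mm with its top at 52, short comb at (155,150) clear to the left. Moving over it and descending.

Request:
{"name": "send_rows", "arguments": {"translation": [[0.98, -0.36, 0], [0.97, -0.35, 0], [0, 0, 0.95], [0, 0, 0.95], [0, 0, 0.95], [0, 0, 0.95], [0, 0, 0.7], [0, 0, 0], [0, 0, 0]], "twist": [[0, 0, -0.1], [0, 0, 0], [0, 0, 0], [0, 0, 0], [0, 0, 0], [0, 0, 0], [0, 0, 0], [0, 0, 0], [0, 0, 0]], "fingers": [-1, -1, -1, -1, -1, -1, -1, -1, -1]}}

```text
t: 3.9
tool_pos: [608.4, 177.2, 81.0]
ee_rot: [-1.921, -2.485, 0.002]
ft_force: [-0.8, 0.9, 0.8]
opening: 85.2
finger_force: 0.0
```

```bash
python3 - <<'E'
from h import *
c=shot('wrist','w2'); s=env.get_state(); y,M=yaw(s); print(s['tool_pos'],y)
X,P=cloud(c)
m=(np.hypot(X[:,0]-608,X[:,1]-180)<50)&(X[:,2]>44)&(X[:,2]<58)
S=(X[m]-s['tool_pos'])@M; print(len(S),S.mean(0),X[m,2].mean(), S.min(0),S.max(0))
E
```

```text
[609.02179476 177.68814291  82.1500455 ] 104.59722022466468
1737 [ 4.0505163  -0.66188769 30.02538612] 52.124532273339085 [-33.55808524  -5.79924093  28.0579822 ] [36.58595639  4.34283847 37.99948696]
```

Request:
{"name": "send_rows", "arguments": {"translation": [[0.06, -0.03, 0.8], [0, 0, 0.8], [0, 0, 0.6], [0, 0, 0.23], [0, 0, 0], [0, 0, 0], [0, 0, 0], [0, 0, 0], [0, 0, 0], [0, 0, 0], [0, 0, 0], [0, 0, 0]], "twist": [[0, 0, 0], [0, 0, 0], [0, 0, 0], [0, 0, 0], [0, 0, 0], [0, 0, 0], [0, 0, 0], [0, 0, 0], [0, 0, 0], [0, 0, 0], [0, 0, 0], [0, 0, 0]], "fingers": [-1, -1, -1, -1, -1, 1, 1, 1, 1, 1, 1, 1], "force": 60}}

```text
t: 4.95
tool_pos: [607.5, 179.3, 20.8]
ee_rot: [-1.92, -2.486, -0.0]
ft_force: [-0.1, 0.3, -0.2]
opening: 0.2
finger_force: 0.0
```

```bash
python3 - <<'E'
from h import *
s=env.get_state(); print(s['tool_pos'],yaw(s)[0],s['opening'],s['finger_force'],s['ft_force'])
c=shot('wrist','w3'); b=shot('side','s3')
B=cv2.resize(b['image'][180:300,200:360],None,fx=2.5,fy=2.5)[:,:,::-1]
W=cv2.resize(c['image'],(400,300))[:,:,::-1]
cv2.imwrite('pics/m3.png',np.hstack([W,B]))
E
```

```text
[607.479717   179.33662167  20.75609178] 104.6473475579237 0.21602248821582337 0.0 [-0.06380992  0.2541903  -0.23726306]
```

View pics/m3.png

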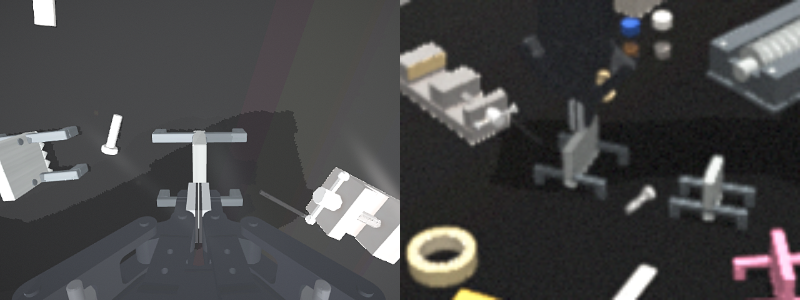

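```bash
python3 - <<'E'
from h import *
s=env.get_state(); y,M=yaw(s)
for f,cc in(('w3',0),('w2',0),('s3',1)):
    c=load(f); X,P=cloud(c); L=(X-s['tool_pos'])@M
    for lo,hi in((44,58),(15,22)):
        m=(abs(L[:,0])<75)&(abs(L[:,1])<(9 if lo>40 else 45))&(X[:,2]>lo)&(X[:,2]<hi); S=L[m]
        if len(S): print(f,lo,len(S),S[:,:2].min(0).round(1),S[:,:2].max(0).round(1),np.histogram(S[:,0],np.arange(-75,76,10))[0])
E
```

```text
w3 44 1625 [-35.2  -4.7] [34.7  5.4] [  0   0   0   2  32  35  36  39 439 473 569   0   0   0   0]
w3 15 3222 [-36.3 -39.9] [34.9 40.8] [   0    0    0   35  997    0    0    0    0    0 2190    0    0    0
    0]
w2 44 1737 [-35.5  -4.7] [34.6  5.4] [  0   0   0  11 207 229 230 238 249 271 302   0   0   0   0]
w2 15 2362 [-36.7 -39.6] [34.7 40.3] [   0    0    0   27 1074    0    0    0    0    0 1261    0    0    0
    0]
s3 44 72 [-32.1  -6.2] [39.2  7.2] [ 0  0  0  0  3  5  5  8 13 15 17  6  0  0  0]
s3 15 139 [-37.6 -38.5] [39.5 42.2] [ 0  0  0  1 41 10  3  1  4  1 50 28  0  0  0]
```

```bash
python3 - <<'E'
from h import *
b=load('s3'); c=load('w3')
B=cv2.resize(b['image'][190:270,235:315],(480,480),interpolation=cv2.INTER_CUBIC)[:,:,::-1]
B=cv2.convertScaleAbs(B,alpha=1.8,beta=15)
W=cv2.resize(c['image'][200:440,240:400],(320,480),interpolation=cv2.INTER_CUBIC)[:,:,::-1]
cv2.imwrite('pics/m4.png',np.hstack([W,B]))
X,P=cloud(c); s=env.get_state(); y,M=yaw(s); L=(X-s['tool_pos'])@M
m=(abs(L[:,0])<14)&(abs(L[:,1])<15)
print(np.histogram(X[m,2],np.arange(0,140,5)))
for v in range(280,400,15):
  for u in(305,314,320,326):
    i=np.where((P[:,0]==u)&(P[:,1]==v))[0]
    if len(i): print(u,v,L[i[0]].round(0),X[i[0],2].round(0),end=' | ')
  print()
E
```

```text
(array([ 843,    0,    0,    0,    0,    0,    0,    0,    0,    0,  465,
          0,  101,  317,  402,  439,  481,  511,  346,  815,  749, 1288,
       1037,  561,  179,  178,  398]), array([  0,   5,  10,  15,  20,  25,  30,  35,  40,  45,  50,  55,  60,
        65,  70,  75,  80,  85,  90,  95, 100, 105, 110, 115, 120, 125,
       130, 135]))
305 280 [-12.  -8.  20.] 1.0 | 314 280 [ 11.  -2. -32.] 53.0 | 320 280 [ 11.   1. -31.] 52.0 | 326 280 [ 11.   3. -32.] 53.0 | 
305 295 [ 10.  -6. -44.] 65.0 | 314 295 [ 10.  -2. -45.] 65.0 | 320 295 [  9.   1. -44.] 65.0 | 326 295 [ 10.   3. -45.] 65.0 | 
305 310 [ 10.  -5. -57.] 78.0 | 314 310 [ 10.  -2. -57.] 78.0 | 320 310 [ 10.   1. -57.] 77.0 | 326 310 [ 10.   3. -59.] 79.0 | 
305 325 [ 10.  -5. -69.] 89.0 | 314 325 [ 10.  -2. -69.] 89.0 | 320 325 [ 10.   0. -69.] 90.0 | 326 325 [  9.   3. -67.] 88.0 | 
305 340 [ 11.  -5. -79.] 99.0 | 314 340 [  8.  -2. -75.] 96.0 | 320 340 [  8.   0. -75.] 96.0 | 326 340 [  8.   2. -75.] 95.0 | 
305 355 [ 11.  -4. -87.] 108.0 | 314 355 [  2.  -2. -76.] 96.0 | 320 355 [  2.   0. -75.] 96.0 | 326 355 [ 10.   2. -87.] 107.0 | 
305 370 [ 11.  -4. -94.] 115.0 | 314 370 [ -4.  -2. -75.] 96.0 | 320 370 [ -4.   0. -76.] 96.0 | 326 370 [  3.   2. -84.] 105.0 | 
305 385 [  8.  -4. -97.] 118.0 | 314 385 [-12.  -2. -74.] 95.0 | 320 385 [-10.   0. -76.] 97.0 | 326 385 [ -2.   2. -85.] 106.0 |
```

View pics/m4.png

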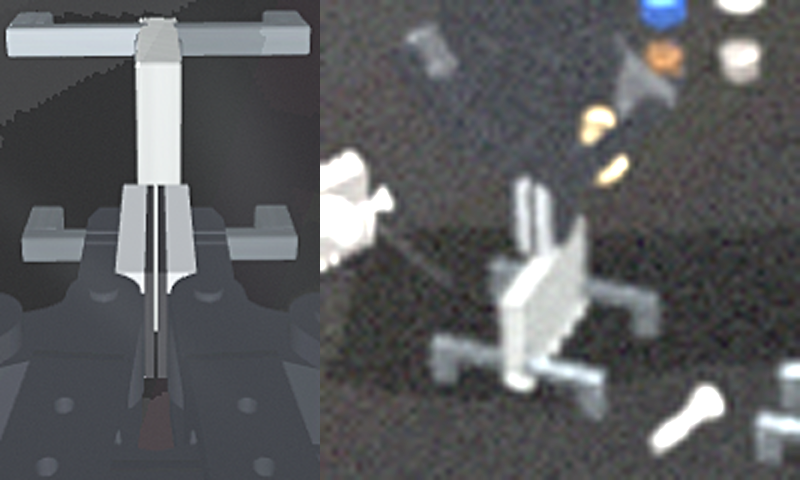

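The pads look shut just above the leaf top, although TCP z reads 20.8. I'll measure where the fingertips really are in the tool frame.

```bash
python3 - <<'E'
from h import *
s=env.get_state(); y,M=yaw(s)
for f,tp in(('w1',[637.37,136.69,193.6]),('w2',[609.02,177.69,82.15]),('w3',s['tool_pos'])):
    c=load(f); X,P=cloud(c); L=(X-np.array(tp))@M
    o=(-c['R'].T@c['t']-np.array(tp))@M
    print(f,'cam in tool',o.round(1),'optical axis',(c['R'][2]@M).round(3))
    m=(abs(L[:,0])<16)&(abs(L[:,1])<75)&(L[:,2]>-125)&(L[:,2]<(-28 if f!='w3' else -34.5))
    k=m&(abs(L[:,1])>(30 if f!='w3' else 0))
    S=L[k]; q=S[np.argsort(-S[:,2])][:60]; print(' front pts',q[::12].round(1).tolist(), S[:,2].max().round(1))
c=load('s3');X,P=cloud(c);L=(X-s['tool_pos'])@M
m=(abs(L[:,0])<16)&(abs(L[:,1])<16)&(X[:,2]<140)
o=np.argsort(X[m,2]); print(np.c_[L[m],X[m,2],P[m]][o][::4].round(0).tolist())
print(s['q'])
E
```

```text
w1 cam in tool [  80.2   -0.2 -180.6] optical axis [-0.308 -0.001  0.951]
 front pts [[-1.3, 42.6, -50.0], [5.0, 42.6, -51.1], [-5.8, 42.2, -51.4], [5.8, 42.0, -51.6], [8.9, -43.3, -51.8]] -50.0
w2 cam in tool [  78.    -0.8 -179.2] optical axis [-0.309 -0.002  0.951]
 front pts [[2.9, -44.3, -49.2], [6.6, -44.2, -50.0], [-3.1, -44.2, -50.3], [-8.3, -44.2, -50.5], [-4.7, -44.2, -50.8]] -49.2
w3 cam in tool [  78.3   -0.4 -180.5] optical axis [-0.309  0.     0.951]
 front pts [[9.1, 2.8, -40.2], [9.6, 1.1, -41.2], [9.8, 4.1, -41.7], [9.7, 4.9, -42.4], [9.8, -3.6, -42.7]] -40.2
[[-13.0, 0.0, 23.0, -2.0, 275.0, 247.0], [-2.0, -4.0, 21.0, -0.0, 275.0, 249.0], [-11.0, -3.0, 21.0, 0.0, 276.0, 247.0], [-13.0, 0.0, 20.0, 1.0, 275.0, 246.0], [-5.0, -6.0, 19.0, 2.0, 276.0, 248.0], [3.0, -15.0, 18.0, 3.0, 278.0, 250.0], [-1.0, -14.0, 17.0, 3.0, 278.0, 249.0], [1.0, -3.0, 16.0, 5.0, 274.0, 248.0], [-9.0, -2.0, 13.0, 8.0, 275.0, 245.0], [-6.0, -3.0, 7.0, 13.0, 275.0, 244.0], [1.0, -3.0, 6.0, 15.0, 274.0, 245.0], [9.0, -4.0, 3.0, 17.0, 273.0, 246.0], [-0.0, -3.0, -0.0, 21.0, 274.0, 243.0], [13.0, 
[... 2614 characters left out ...]
115.0, 272.0, 215.0], [-7.0, -12.0, -95.0, 116.0, 277.0, 212.0], [12.0, -15.0, -95.0, 116.0, 275.0, 216.0], [11.0, 13.0, -97.0, 118.0, 265.0, 213.0], [11.0, 5.0, -99.0, 119.0, 268.0, 213.0], [15.0, 8.0, -101.0, 121.0, 266.0, 213.0], [12.0, 4.0, -103.0, 123.0, 268.0, 212.0], [5.0, 4.0, -105.0, 125.0, 269.0, 210.0], [0.0, -16.0, -106.0, 127.0, 277.0, 210.0], [10.0, 5.0, -108.0, 128.0, 268.0, 210.0], [10.0, 8.0, -109.0, 130.0, 267.0, 209.0], [14.0, -6.0, -112.0, 133.0, 271.0, 210.0], [15.0, 13.0, -115.0, 135.0, 264.0, 208.0], [10.0, 4.0, -116.0, 137.0, 268.0, 207.0], [11.0, -2.0, -119.0, 139.0, 270.0, 207.0]]
[-0.00781135  0.67771762 -0.4523787   1.69959721  0.37299683  0.85090139
 -0.36666018]
```

The real fingertips sit about 38 mm short of the reported TCP (shut at tool z≈-39, open at -50, seen by both cameras), and nothing has moved. So I'll command the TCP about 38 mm deeper: open, descend 36 mm, check the force, then close.

Request:
{"name": "send_rows", "arguments": {"translation": [[0, 0, 0], [0, 0, 0], [0, 0, 0], [0, 0, 0], [0, 0, 0], [0, 0, 0], [0, 0, 0.5], [0, 0, 0.5], [0, 0, 0.44], [0, 0, 0], [0, 0, 0]], "twist": [[0, 0, 0], [0, 0, 0], [0, 0, 0], [0, 0, 0], [0, 0, 0], [0, 0, 0], [0, 0, 0], [0, 0, 0], [0, 0, 0], [0, 0, 0], [0, 0, 0]], "fingers": [-1, -1, -1, -1, -1, -1, -1, -1, -1, -1, -1]}}

```text
t: 5.97
tool_pos: [606.7, 179.3, -16.6]
ee_rot: [-1.919, -2.486, 0.002]
ft_force: [-0.3, 0.2, -0.8]
opening: 85.9
finger_force: 0.0
```

Request:
{"name": "send_rows", "arguments": {"translation": [[0, 0, 0], [0, 0, 0], [0, 0, 0], [0, 0, 0], [0, 0, 0], [0, 0, 0], [0, 0, 0], [0, 0, 0]], "twist": [[0, 0, 0], [0, 0, 0], [0, 0, 0], [0, 0, 0], [0, 0, 0], [0, 0, 0], [0, 0, 0], [0, 0, 0]], "fingers": [1, 1, 1, 1, 1, 1, 1, 1], "force": 60}}

```text
t: 6.63
tool_pos: [607.6, 179.3, -15.0]
ee_rot: [1.92, 2.486, 0.0]
ft_force: [-1.0, -0.3, 5.5]
opening: 8.8
finger_force: 58.8
```

Request:
{"name": "send_rows", "arguments": {"translation": [[0, 0, -0.5], [0, 0, -0.95], [0, 0, -0.95], [0, 0, -0.95], [0, 0, -0.95], [0, 0, -0.5], [0, 0, 0]], "twist": [[0, 0, 0], [0, 0, 0], [0, 0, 0], [0, 0, 0], [0, 0, 0], [0, 0, 0], [0, 0, 0]], "fingers": [1, 1, 1, 1, 1, 1, 1]}}

```text
t: 7.22
tool_pos: [608.8, 179.8, 107.8]
ee_rot: [1.919, 2.484, 0.005]
ft_force: [0.4, 0.0, -2.4]
opening: 8.8
finger_force: 58.8
```

Request:
{"name": "send_rows", "arguments": {"translation": [[-0.95, -0.28, 0], [-0.95, -0.28, 0], [-0.95, -0.28, 0], [-0.95, -0.28, 0], [-0.95, -0.28, 0], [-0.95, -0.28, 0], [-0.95, -0.28, 0], [-0.95, -0.28, 0], [-0.95, -0.28, 0], [-0.95, -0.28, 0], [-0.6, -0.28, 0], [0, 0, 0]], "twist": [[0, 0, 0.48], [0, 0, 0.48], [0, 0, 0.48], [0, 0, 0.48], [0, 0, 0.48], [0, 0, 0.48], [0, 0, 0.48], [0, 0, 0.48], [0, 0, 0.48], [0, 0, 0.48], [0, 0, 0.48], [0, 0, 0]], "fingers": [1, 1, 1, 1, 1, 1, 1, 1, 1, 1, 1, 1]}}

```text
t: 8.22
tool_pos: [542.3, -77.6, 103.6]
ee_rot: [-2.444, -1.973, 0.004]
ft_force: [1.2, -1.0, -2.5]
opening: 9.3
finger_force: 58.8
```

```bash
python3 - <<'E'
from h import *
c=shot('wrist','w5'); s=env.get_state(); y,M=yaw(s); print(s['t'],s['tool_pos'],y,s['opening'],s['finger_force'])
X,P=cloud(c)
m=(np.hypot(X[:,0]-535,X[:,1]+122)<110)&(abs(X[:,2]-48)<3.5); S=X[m]
print('rails',len(S),cv2.minAreaRect(S[:,:2].astype(np.float32)))
L=(X-s['tool_pos'])@M
k=(abs(L[:,0])<50)&(abs(L[:,1])<50)&(X[:,2]>85)&(X[:,2]<108)
k2=(abs(L[:,0])<50)&(abs(L[:,1])<12)&(X[:,2]>155)&(X[:,2]<178)
for q in(k,k2): print('held',q.sum(),L[q].min(0) if q.any() else 0,L[q].max(0) if q.any() else 0,np.percentile(X[q,2],[5,50,95]) if q.any() else 0)
E
```

```text
8.2667 [543.37322945 -75.57623206 103.9093877 ] 78.05921518568061 9.132283424990645 58.79486918449402
rails 9350 ((541.034912109375, -101.06773376464844), (114.72010040283203, 106.44652557373047), 78.37684631347656)
held 0 0 0 0
held 5885 [-37.69528047 -11.64059923 -74.09154194] [ 32.7319145   11.98134799 -51.08488541] [159.83520383 170.82256345 175.27587677]
```

View pics/w5.png

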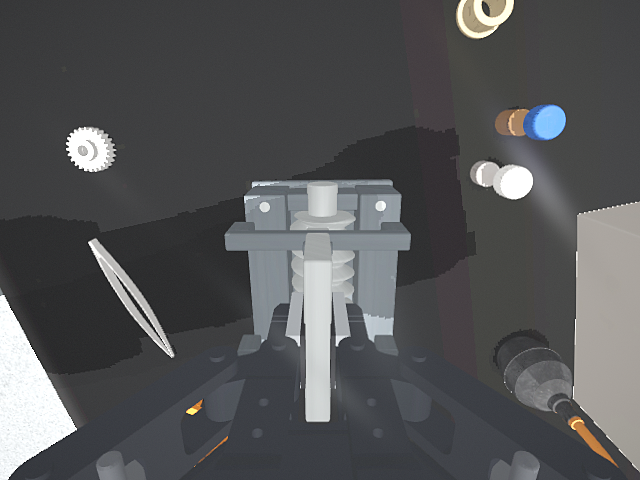

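Wrist view: the comb is held level with its leaf along (318,330), and the screw axis is directly under it at (322,220). Moving over the seat and partway down.

Request:
{"name": "send_rows", "arguments": {"translation": [[-0.9, 0.1, 0], [-0.95, 0, 0], [0, 0, 0], [0, 0, 0.6], [0, 0, 0.7], [0, 0, 0.5], [0, 0, 0], [0, 0, 0]], "twist": [[0, 0, 0], [0, 0, 0], [0, 0, 0], [0, 0, 0], [0, 0, 0], [0, 0, 0], [0, 0, 0], [0, 0, 0]], "fingers": [1, 1, 1, 1, 1, 1, 1, 1]}}

```text
t: 8.93
tool_pos: [537.4, -119.2, 59.1]
ee_rot: [-2.435, -1.983, 0.001]
ft_force: [0.2, 0.0, -2.5]
opening: 9.0
finger_force: 58.7
```

```bash
python3 - <<'E'
from h import *
c=shot('wrist','w6'); b=shot('side','s6'); s=env.get_state(); y,M=yaw(s); print(s['t'],s['tool_pos'],y,s['opening'],s['ft_force'])
B=cv2.resize(b['image'][160:240,300:410],(440,320),interpolation=cv2.INTER_CUBIC)[:,:,::-1]
W=c['image'][130:450,140:500][:,:,::-1]
cv2.imwrite('pics/m6.png',np.hstack([W,B]))
E
```

```text
9.0333 [ 538.1332707  -119.65239293   60.22449717] 78.27646714541031 9.181792853821896 [ 0.4747006   0.65704383 -2.96497445]
```

View pics/m6.png

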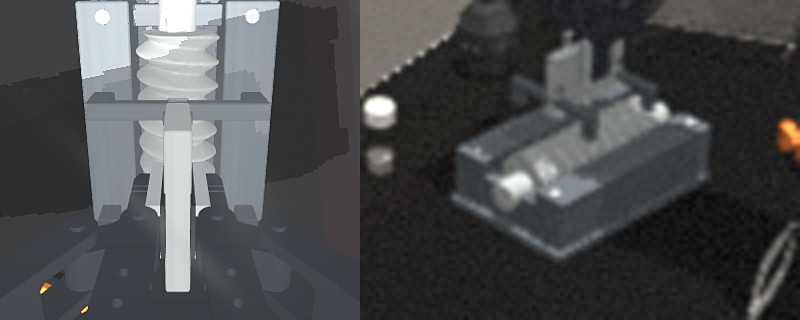

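Request:
{"name": "send_rows", "arguments": {"translation": [[-0.07, -0.04, 0.3], [0, 0, 0.3], [0, 0, 0.1], [0, 0, 0.06], [0, 0, 0.06], [0, 0, 0.06], [0, 0, 0]], "twist": [[0, 0, 0], [0, 0, 0], [0, 0, 0], [0, 0, 0], [0, 0, 0], [0, 0, 0], [0, 0, 0]], "fingers": [1, 1, 1, 1, 1, 1, 1], "force": 40}}

```text
t: 9.62
tool_pos: [536.2, -121.5, 37.5]
ee_rot: [-2.437, -1.982, 0.0]
ft_force: [-0.1, -0.2, -2.7]
opening: 9.2
finger_force: 58.8
```

Request:
{"name": "send_rows", "arguments": {"translation": [[0, 0, 0.05], [0, 0, 0.05], [0, 0, 0.05], [0, 0, 0]], "twist": [[0, 0, 0], [0, 0, 0], [0, 0, 0], [0, 0, 0]], "fingers": [1, 1, 1, 1]}}

```text
t: 9.95
tool_pos: [536.1, -121.5, 33.6]
ee_rot: [-2.437, -1.982, 0.0]
ft_force: [0.0, -0.7, -2.5]
opening: 8.9
finger_force: 58.8
```

Request:
{"name": "send_rows", "arguments": {"translation": [[0, 0, 0.04], [0, 0, 0.03], [0, 0, 0]], "twist": [[0, 0, 0], [0, 0, 0], [0, 0, 0]], "fingers": [1, 1, 1]}}

```text
t: 10.2
tool_pos: [536.5, -121.8, 32.9]
ee_rot: [2.437, 1.982, -0.0]
ft_force: [-6.5, -0.8, 14.8]
opening: 9.4
finger_force: 61.4
```

Contact at TCP z 32.9, which puts the feet at about 47.9 against a rail top of 48. Releasing.

Request:
{"name": "send_rows", "arguments": {"translation": [[0, 0, 0], [0, 0, 0], [0, 0, 0], [0, 0, 0], [0, 0, 0], [0, 0, 0], [0, 0, -0.3], [0, 0, -0.7], [0, 0, -0.9], [0, 0, -0.9], [0, 0, -0.9], [0, 0, 0]], "twist": [[0, 0, 0], [0, 0, 0], [0, 0, 0], [0, 0, 0], [0, 0, 0], [0, 0, 0], [0, 0, 0], [0, 0, 0], [0, 0, 0], [0, 0, 0], [0, 0, 0], [0, 0, 0]], "fingers": [0.7, 0.4, 0.1, -0.2, -0.4, -0.4, -0.4, -0.4, -0.4, -0.4, -0.4, -0.4]}}

```text
t: 11.2
tool_pos: [538.4, -121.8, 129.2]
ee_rot: [2.434, 1.98, 0.005]
ft_force: [1.3, -0.2, 0.8]
opening: 60.0
finger_force: 0.0
```

```bash
python3 - <<'E'
from h import *
c=shot('wrist','w7'); b=shot('side','s7'); s=env.get_state(); y,M=yaw(s); print(s['t'],s['tool_pos'],y,s['opening'],s['ft_force'])
X,P=cloud(c)
d=X-[536,-122.4,0]; a=np.radians(78.3); U=d[:,0]*np.cos(a)+d[:,1]*np.sin(a); V=-d[:,0]*np.sin(a)+d[:,1]*np.cos(a)
m=(abs(U)<60)&(abs(V)<20)&(X[:,2]>90)&(X[:,2]<110)
S=np.c_[U,V][m]; print(m.sum(),S.min(0),S.max(0),cv2.minAreaRect(S.astype(np.float32)),np.percentile(X[m,2],[5,50,95]))
A=np.c_[U[m],V[m],np.ones(m.sum())]; print(np.linalg.lstsq(A,X[m,2],rcond=None)[0])
r=(abs(U)<60)&(abs(V)>42)&(abs(V)<52)&(abs(X[:,2]-48)<5); print('rail z',np.median(X[r,2]))
f=(abs(abs(U)-33)<4)&(abs(V)>10)&(abs(V)<40)&(abs(X[:,2]-68)<6)
for sg in((U>0)&(V>0),(U>0)&(V<0),(U<0)&(V>0),(U<0)&(V<0)):print((f&sg).sum(),np.median(X[f&sg,2]))
B=cv2.resize(b['image'][160:240,300:410],(440,320),interpolation=cv2.INTER_CUBIC)[:,:,::-1]
cv2.imwrite('pics/m7.png',np.hstack([c['image'][130:450,140:500][:,:,::-1],B]))
E
```

```text
11.3 [ 536.70452811 -121.70309963  125.67946748] 78.24395978031892 59.94105677461845 [-0.22243057 -0.3323771  -1.2074009 ]
1711 [-34.47295123  -5.31259822] [35.19077345  4.70429456] ((0.3585205078125, -0.28838682174682617), (9.999754905700684, 69.6594467163086), 89.9586181640625) [ 98.84161102 100.20478076 101.29467432]
[-1.26432417e-02  7.54976825e-03  1.00108120e+02]
rail z 48.345929867611716
432 68.11780220081948
430 68.1648581685342
296 68.25230129834628
278 68.23967560668072
```

View pics/m7.png

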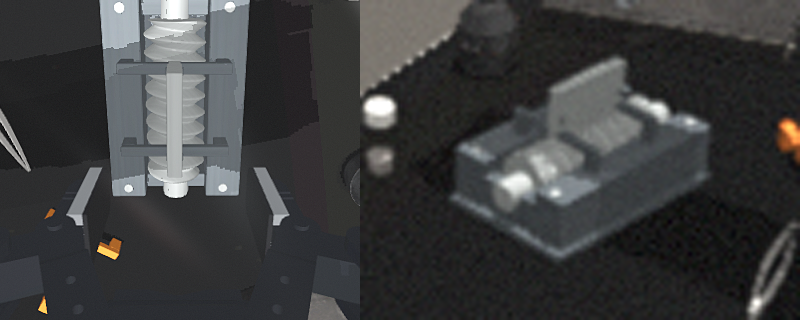

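The comb is seated: its top is at 100 (48+52), the four bar ends are at 68.1–68.3 (48+20), and it is centred and in line within 1 mm. The gripper is clear. Handing in.

```bash
python3 -c "
from workcell import env
print(env.job_done())"
```

```text
the job is handed in; nothing more can be done
None
```

The long comb is seated level in the thread at mid-screw and released, with its feet on the rails and the short comb untouched; the job was handed in at about 11.3 s, with no verdict returned. The real fingertips are about 38 mm short of the reported TCP, so the first close missed above the leaf without moving anything, and I corrected for it.

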